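# Turn the wire winder to its loading position

### The arm

A 6-joint arm with a two-finger parallel gripper is mounted at the origin on the work surface. World frame = base frame: x ahead of the robot, y to its left, z up, the work surface at z = 0. Lengths are in m, angles in rad, forces in N, time in s.
With the tool pointing down it reaches from about 0.25 to 0.775 m from the base axis. Payload 4 kg.
Tool frame: the origin (TCP) lies on the centre line of the jaws, within the pads' length; the fingertips stand 17 mm ahead of it and the grasp point (between the pads) lies 2 mm behind it; z points along the fingers, y is the line along which they close (so a half turn about z gives the same grasp; the last joint's range is limited). The gripper opens to 94 mm and grips with 3 to 60 N. Pads are 16 mm wide; open, the fingers measure 119 mm over their backs; the gripper's body (75 mm by 177 mm) begins 78 mm behind the grasp point.
Start: joints at [-1.339, 0.087, 1.371, -0, 1.684, -0.103], TCP at [0.181, -0.519, 0.223] pointing down, gripper open.
Joint ranges: [-3.1, 3.1], [-0.76, 2.03], [0.27, 2.55], [-1.08, 4.22], [0.17, 2.65], [-2.57, 2.57]. Speed limits (rad/s): [2.79, 2.79, 3.14, 3.14, 3.14, 3.14].

### API

Orientations are given as [roll, pitch, yaw] about the fixed x, y, z axes, in that order (R = Rz(yaw) Ry(pitch) Rx(roll)).
In Python, from bench import robot gives the robot as it stands.
- The arm moves only by the tool servo_tool, never from a script. Its argument "plan" is a list of rows, each a list of 7 numbers: the shift along the tool's x, y, z normalised to -1 to 1, where 1 is 0.1 m, then the turn, a rotation vector about the tool's x, y, z normalised to -1 to 1, where 1 is pi/2 rad, then the finger opening in mm, from 0 to 94. In form: [[x, y, z, ax, ay, az, gripper], ...]. A call has 1 to 12 rows; each row is the pose to reach, as a shift and turn from the pose commanded when the call began, along the tool's axes at that moment; what a row does not reach only later rows make up. A row lasts 1/12 s, in which the tool goes at most 41.7 mm and 7.16 degrees, less where a joint would pass 70% of its speed; a pose out of reach is approached as far as the arm can. A call with a number of a shift or a turn outside -1 to 1 is refused whole. A call with a gripper value outside its range is refused whole. The fingers move at their own pace and stop on an object; the grip force is fixed at half the most. Time passes only in rows, so rows that repeat a pose let the fingers close. It gives the time, the measured TCP pose, the force, the opening and the grip force at its end, in the units of the state.
- robot.get_obs(): the state, without advancing time (a new reading comes with each control period).
- robot.snapshot(name): name is "scene" or "top" or "wrist"; returns the picture (400x640x3 uint8, red, green, blue); there is no depth.
- robot.camera_params(name): a dict with "camera_matrix" (3x3 intrinsics, pixels), "rvec" (rotation vector, rad) and "tvec" (3), from world to camera coordinates, as OpenCV has them; the wrist camera has in their place "tool_from_camera" (4x4, takes a point from camera to tool coordinates, whose origin is the TCP and whose axes are the flange's). Camera axes: x right, y down, z forward; pixel columns grow to the right and rows downward; lengths in m; the calibration is good to about 2 mm. A picture is of the moment at which its call begins: read the wrist's pose just before it. camera_params takes no time and is no camera call.
- robot.close_job(): hands the job in; it is judged then, once.
Trained networks look in the newest picture that a camera, given by its name, has taken for a name from the list of things; names that differ only in an ending like _2 or _b are one class to them, and where a whole thing is asked for, a point or a joint stands for the part that bears it (a point fixed in the world has none). Each returns a list of dicts, best first, with "conf" (0 to 1); they miss things now and then, are a little off and sometimes report something else, mostly with a low value. They report only what shows in the picture. A call takes as long as a camera call.
- robot.find_in(thing, camera): "extent" ([centre column, centre row, width, height] in pixels, round what is visible of it).
The state is a dict: "time": time; "joint_positions": joint angles; "qvel": joint speeds; "joint_torque": joint torques, N m; "tool_pos": TCP position; "ee_rot": TCP orientation; "wrist_force": force on the tool from outside, world axes, zero at the start; "wrist_torque": the same for the moment, N m; "width": finger opening in m; "finger_force": force on a finger pad.
Only numpy, scipy, OpenCV 4.12 (cv2) and the standard library are available. Lean on these libraries where they do the work, as an engineer would, in place of code of your own. Each camera call takes 0.05 s, during which the arm holds its last target. There are 200 camera calls.

### The job

Bring the hand winder on the bench to its loading position: turn its wheel by pushing lightly on one spoke after another with the fingertips until the spoke with the red wire clip points straight up, then let go. Do not lift, tip or shift the stand, and leave everything else on the bench where it is.

Things in the scene. Friction and masses are not known exactly. Their poses are not given: they have to be found in the camera images.
- stand: loose grey winder stand, about 3 kg: base 160 (its x) x 200 (its y) x 20 mm; post 28 x 50 mm, 205 mm high, 35 mm to -x of the middle. Origin under the middle of the base. The axle is level along the stand's x; the wheel is upright in the stand's y-z plane, 20 mm to +x of the origin and 175 mm above it. Yaw: up to 43 degrees clockwise seen from above.
- wheel_center (a point): centre of the wheel, on the axle, in the plane of the spokes. Six round aluminium spokes, 10 mm thick, one every 60 degrees (the clip is on one); ends 125 mm from the centre, past a blue rim of 120 mm mean diameter, 10 mm thick. Each spoke has a black pin, 9 mm thick, 75 mm from the centre, sticking out 30 mm to the stand's +x.
- clip_tip (a point): outer end of the red clip, 135 mm from the wheel's centre, in the plane of the spokes. The clip is 26 mm (along the axle) x 16 x 40 mm and sits on the end of one spoke, 95 to 135 mm from the centre.
- wheel (a joint): angle of the wheel, rad: 0 (or any whole turn) when the red clip points straight up, growing as the clip leans from there towards the stand's +y side. Unlimited; turns both ways against a steady friction of 0.12 N m (about 1.1 N at the spoke ends) and stays where it is left.
- spool: white plastic solder spool standing upright, 68 mm across, 60 mm high; origin under its centre; bystander
- tin: open steel tin, 72 mm across, 40 mm high; origin under its centre; bystander
- flux: closed amber jar, 44 mm across, 85 mm high; origin under its centre; bystander
- pliers: pliers with red handles lying flat, about 150 mm long along their own x (jaws to +x), 60 mm wide, 12 mm high; origin under the pivot; bystander
- screwdriver: screwdriver with green handle lying flat, 150 mm long along its own x; bystander
- sponge: blue block 85 x 65 x 22 mm with a round brown sponge on it, 30 mm high in all; origin under its centre; bystander

How it is judged:
By the outcome, as a careful person would: the job done as asked, in the order asked, and still so for the second after the job is handed in, with the robot touching nothing.
It also fails if it takes over 54 s, if anything falls off the work surface, if the arm or the gripper's body presses on something with over 40 N, if the wrist force passes 120 N, or if a joint passes its speed limit or range.

## Working session

There is one attempt and no reset: what is moved stays moved. The work goes in short steps, Python scripts to look and compute and a tool call to move; the robot and the scene stay as the last step left them, time stands still between calls to the robot, and variables do not carry over. Pictures are saved under pics/ and viewed, at most 10 in all, crops included, and the job is handed in when it is done.

Besides the shell and the picture viewer there is one more tool, called after "Call:" as name(argument=value, ...), one argument or row to a line, values as JSON. servo_tool: Moves the arm, as the interface text tells. Scaled input: -1 to 1 covers 0.1 m each way for a shift and pi/2 rad each way for a turn. Its arguments: {"type":"object","properties":{"plan":{"type":"array","items":{"type":"array","items":{"type":"number"}}}},"required":["plan"]}

```bash
mkdir -p pics
python3 - <<'E'
from bench import robot
import cv2,numpy as np
for c in("scene","top"):
    im=robot.snapshot(c); cv2.imwrite(f"pics/{c}0.png",im[:,:,::-1])
    p=robot.camera_params(c); print(c,{k:np.round(v,4).tolist() for k,v in p.items()})
    for t in("stand","wheel_center","clip_tip","wheel"):
        print(t,[(np.round(d["extent"],1).tolist(),round(d["conf"],2)) for d in robot.find_in(t,c)[:2]])
print(robot.get_obs()); print(robot.camera_params("wrist"))
E
```

```text
scene {'camera_matrix': [[364.5715, 0.0, 316.7175], [0.0, 364.5715, 200.0541], [0.0, 0.0, 1.0]], 'rvec': [1.0705, 2.3358, -1.0774], 'tvec': [0.3125, -0.1526, 1.3001]}
stand [([338.6, 213.0, 91.8, 129.7], 0.6)]
wheel_center [([337.8, 201.6, 60.5, 100.3], 0.62)]
clip_tip [([338.9, 201.1, 60.1, 103.1], 0.68)]
wheel [([340.1, 200.6, 59.9, 100.8], 0.61)]
top {'camera_matrix': [[453.7653, 0.0, 318.5758], [0.0, 453.7653, 212.9352], [0.0, 0.0, 1.0]], 'rvec': [2.156, -2.0969, 0.23], 'tvec': [0.0182, 0.5895, 1.1644]}
stand [([301.4, 254.5, 96.7, 70.8], 0.73)]
wheel_center [([303.9, 238.4, 93.5, 32.9], 0.55), ([226.2, 244.5, 30.7, 22.4], 0.36)]
clip_tip [([302.4, 241.6, 93.9, 39.8], 0.75)]
wheel [([304.9, 235.4, 90.1, 41.6], 0.62)]
{'time': 0.5, 'joint_positions': array([-1.33910199e+00,  8.72330441e-02,  1.37076024e+00,  9.39865838e-06,
        1.68358736e+00, -1.03105737e-01]), 'qvel': array([ 2.04451981e-03, -1.67587562e-03, -1.05217181e-03, -2.13831263e-03,
       -2.05520367e-06, -6.11751749e-04]), 'joint_torque': array([-1.52852102e-03, -3.39625525e+01, -3.02266788e+01,  7.16123963e-02,
 
[... 184 characters left out ...]
': array([ 0.32310722,  0.50610061, -1.05893132]), 'wrist_torque': array([-0.01333138, -0.02342722, -0.00454245]), 'finger_force': 0.0, 'width': 0.09367751088647713}
{'camera_matrix': array([[298.30324186,   0.        , 319.11172554],
       [  0.        , 298.30324186, 199.85959614],
       [  0.        ,   0.        ,   1.        ]]), 'tool_from_camera': array([[-2.16558269e-04, -9.67289185e-01, -2.53676145e-01,
         7.33352712e-02],
       [ 9.99999481e-01,  4.30377426e-05, -1.01778628e-03,
        -4.68093342e-04],
       [ 9.95411309e-04, -2.53676234e-01,  9.67288673e-01,
        -1.61942856e-01],
       [ 0.00000000e+00,  0.00000000e+00,  0.00000000e+00,
         1.00000000e+00]])}
```

Run:
```python
import cv2
a=cv2.imread("pics/scene0.png");b=cv2.imread("pics/top0.png")
cv2.imwrite("pics/c1.png",cv2.resize(a[120:300,220:460],(800,600),interpolation=cv2.INTER_CUBIC))
cv2.imwrite("pics/c2.png",cv2.resize(b[170:350,220:460],(800,600),interpolation=cv2.INTER_CUBIC))
```

```text
(no output)
```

View pics/scene0.png

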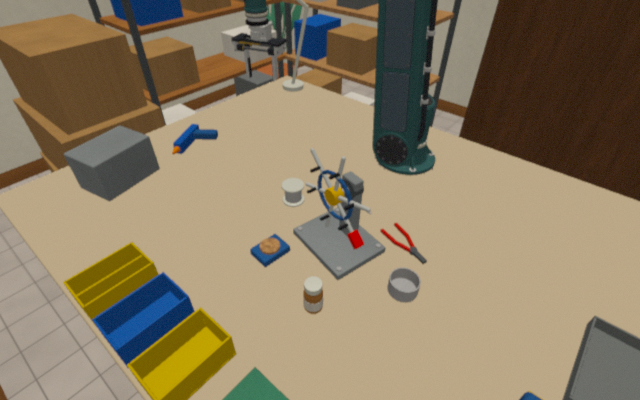

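View pics/c1.png

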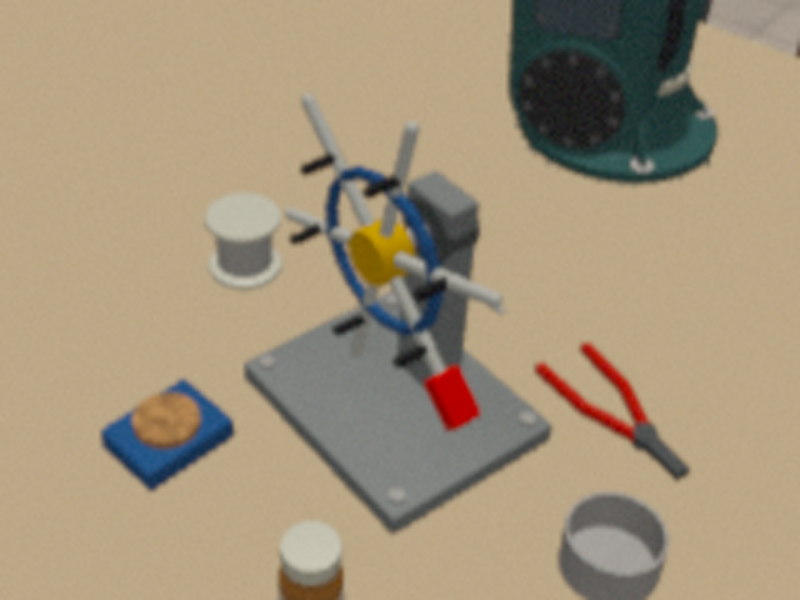

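View pics/top0.png

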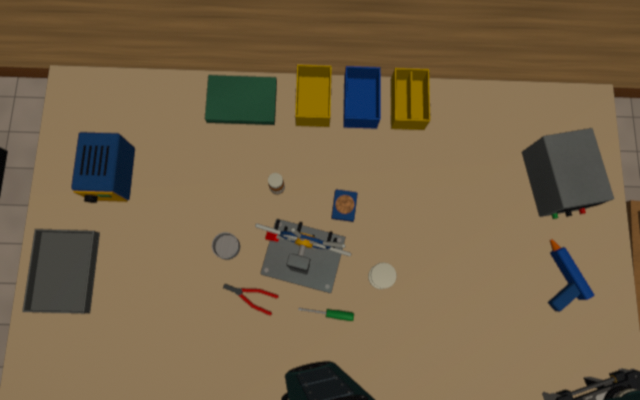

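View pics/c2.png

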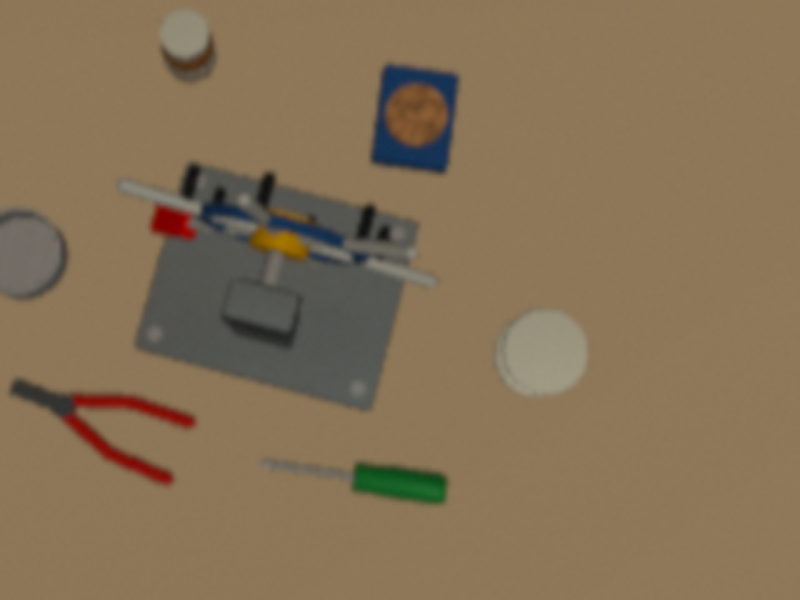

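The scene view shows the red clip low on the right at about (356,239), the hub at (334,196), and the pins facing the camera. The top view shows the clip at (272,237) and the stand turned about 17° clockwise. Next I'll fit the pose to both views.

```bash
cat > h.py <<'E'
import numpy as np,cv2
from scipy.optimize import least_squares
from scipy.spatial.transform import Rotation as R
from bench import robot
P={c:robot.camera_params(c) for c in("scene","top")}
def proj(c,X):
    p=P[c];return cv2.projectPoints(np.array(X,float),p["rvec"],p["tvec"],p["camera_matrix"],None)[0][:,0]
def S(v,X): # stand->world
    return R.from_euler("z",v[2]).apply(X)+[v[0],v[1],0]
def sp(a,r,x=.02): return np.array([x,r*np.sin(a),.175+r*np.cos(a)])
E
python3 - <<'E'
from h import *
f=lambda u:np.array(u)*.3+off
off=np.array([220,120]);D=np.pi/3
A=[((-.08,-.1,.02),0)]
def res(v,full=False):
    t=v[3]
    sc=[(.08,-.1,.02),(.08,.1,.02),(-.08,.1,.02),sp(t-D,.125),sp(t-2*D,.125),sp(t-3*D,.125),sp(t-4*D,.125),sp(t,.115)]
    tp=[(.08,.1,.02),(.08,-.1,.02),(-.08,-.1,.02),(-.08,.1,.02),sp(t-D,.125),sp(t-4*D,.125),sp(t,.115)]
    us=np.array([(247,368),(393,520),(549,428),(500,303),(411,128),(308,98),(288,213),(452,397)])*.3+[220,120]
    ut=np.array([(193,163),(418,222),(371,408),(135,346),(122,185),(435,281),(173,220)])*.3+[220,170]
    return np.r_[(proj("scene",S(v,np.array(sc)))-us).ravel(),(proj("top",S(v,np.array(tp)))-ut).ravel()]
for t0 in(1.8,2.2,2.6):
    s=least_squares(res,[.4,0,-.3,t0],loss="soft_l1");print(s.x,s.cost,np.rad2deg(s.x[2:]))
print(np.round(res(s.x).reshape(-1,2),1).tolist())
v=s.x;print("center",S(v,[.02,0,.175]))
for t,c in(("flux","top"),("sponge","top"),("spool","top"),("tin","top")):
    e=robot.find_in(t,c)
    if e:
        p=P[c];K=p["camera_matrix"];Rm=cv2.Rodrigues(p["rvec"])[0];d=Rm.T@np.linalg.solve(K,[*e[0]["extent"][:2],1]);o=-Rm.T@p["tvec"];print(t,(o+d*(.03-o[2])/d[2]).round(3))
E
```

```text
[ 0.47922516  0.07459567 -0.23222538  2.30528934] 14.596818415430388 [-13.30553415 132.08334963]
[ 0.47922516  0.07459567 -0.2322254   2.30528946] 14.596818415391006 [-13.30553558 132.08335684]
[ 0.47922516  0.07459567 -0.23222536  2.30528934] 14.59681841544412 [-13.30553276 132.08334967]
[[-1.7, -2.5], [0.1, -0.4], [1.5, -1.9], [-0.1, -0.8], [0.6, -1.8], [-1.1, -1.9], [-0.6, -1.0], [-0.2, -0.3], [-2.7, -1.5], [-0.2, -0.7], [-0.6, 0.5], [-1.5, -0.1], [-2.3, -1.1], [-0.0, -0.1], [0.3, -0.6]]
center [0.49868829 0.06999279 0.175     ]
flux [0.673 0.148 0.03 ]
sponge [ 0.621 -0.042  0.03 ]
spool [ 0.437 -0.143  0.03 ]
tin [0.499 0.29  0.03 ]
```

The fit gives stand (0.479, 0.075), yaw −13.3°, clip at +132°. The plan is to push the upper spokes towards −y from above with closed fingers, about −60° per push. First I lift, turn and approach.

Call:
servo_tool(
  plan=[
    [1,-0.95,-1,0,0,0.361,0],
    [1,-0.95,-1,0,0,0.361,0],
    [1,-0.95,-1,0,0,0.361,0],
    [1,-0.95,-1,0,0,0.361,0],
    [1,-0.95,-1,0,0,0.361,0],
    [1,-0.95,-1,0,0,0.361,0],
  ],
)

```text
time: 1.2
tool_pos: [0.2452, -0.3962, 0.326]
ee_rot: [3.136, -0.004, -0.23]
wrist_force: [-0.8, -0.4, -0.4]
width: 0.0575
finger_force: 0.0
```

Call:
servo_tool(
  plan=[
    [0,-1,-0.45,0,0,0,0],
    [0,-1,-0.45,0,0,0,0],
    [0,-1,-0.45,0,0,0,0],
    [0,-1,-0.45,0,0,0,0],
  ],
)

```text
time: 1.53
tool_pos: [0.2676, -0.2975, 0.3703]
ee_rot: [3.139, -0.004, -0.227]
wrist_force: [-0.4, -0.9, 0.6]
width: 0.0306
finger_force: 0.0
```

Call:
servo_tool(
  plan=[
    [0.3,-1,0,0,0,0,0],
    [0.3,-1,0,0,0,0,0],
    [0.3,-1,0,0,0,0,0],
    [0.3,-1,0,0,0,0,0],
  ],
)

```text
time: 1.87
tool_pos: [0.3202, -0.2076, 0.3662]
ee_rot: [-3.14, 0.001, -0.227]
wrist_force: [0.2, 0.5, -0.3]
width: 0.004
finger_force: 0.0
```

Call:
servo_tool(
  plan=[
    [0.3,-1,0,0,0,0,0],
    [0.3,-1,0,0,0,0,0],
    [0.3,-1,0,0,0,0,0],
    [0.3,-1,0,0,0,0,0],
  ],
)

```text
time: 2.2
tool_pos: [0.3726, -0.1178, 0.3658]
ee_rot: [-3.141, 0.002, -0.227]
wrist_force: [0.2, 0.3, -1.0]
width: 0.0003
finger_force: 0.0
```

Call:
servo_tool(
  plan=[
    [0.3,-1,0,0,0,0,0],
    [0.3,-1,0,0,0,0,0],
    [0.3,-1,0,0,0,0,0],
    [0.3,-1,0,0,0,0,0],
  ],
)

```text
time: 2.53
tool_pos: [0.425, -0.0279, 0.3654]
ee_rot: [3.142, 0.003, -0.229]
wrist_force: [-0.0, -0.6, -0.4]
width: 0.0006
finger_force: 0.0
```

Call:
servo_tool(
  plan=[
    [0.3,-1,0,0,0,0,0],
    [0.3,-1,0,0,0,0,0],
    [0.3,-1,0,0,0,0,0],
    [0.3,-1,0,0,0,0,0],
    [0.3,-1,0,0,0,0,0],
  ],
)

```text
time: 2.95
tool_pos: [0.4762, 0.0602, 0.3661]
ee_rot: [3.139, 0.002, -0.233]
wrist_force: [0.4, -0.2, 0.3]
width: 0.0004
finger_force: 0.0
```

Call:
servo_tool(
  plan=[
    [0.2,-0.75,0,0,0,0,0],
    [0.2,-0.75,0,0,0,0,0],
    [0.2,-0.75,0,0,0,0,0],
    [0.2,-0.75,0.4,0,0,0,0],
    [0.2,-0.75,0.85,0,0,0,0],
    [0.2,-0.75,0.88,0,0,0,0],
    [0.2,-0.75,0.88,0,0,0,0],
  ],
)

```text
time: 3.53
tool_pos: [0.5102, 0.1278, 0.2749]
ee_rot: [3.137, 0.009, -0.235]
wrist_force: [0.6, -0.9, 0.4]
width: 0.0003
finger_force: 0.0
```

Run:
```python
from h import *
a=robot.snapshot("scene")[:,:,::-1];b=robot.snapshot("wrist")[:,:,::-1]
o=np.zeros((600,800,3),np.uint8)
o[:, :400]=cv2.resize(a[110:290,270:390],(400,600));o[:,400:]=cv2.resize(b[:,190:456],(400,600))
cv2.imwrite("pics/d1.png",o)
```

```text
(no output)
```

View pics/d1.png

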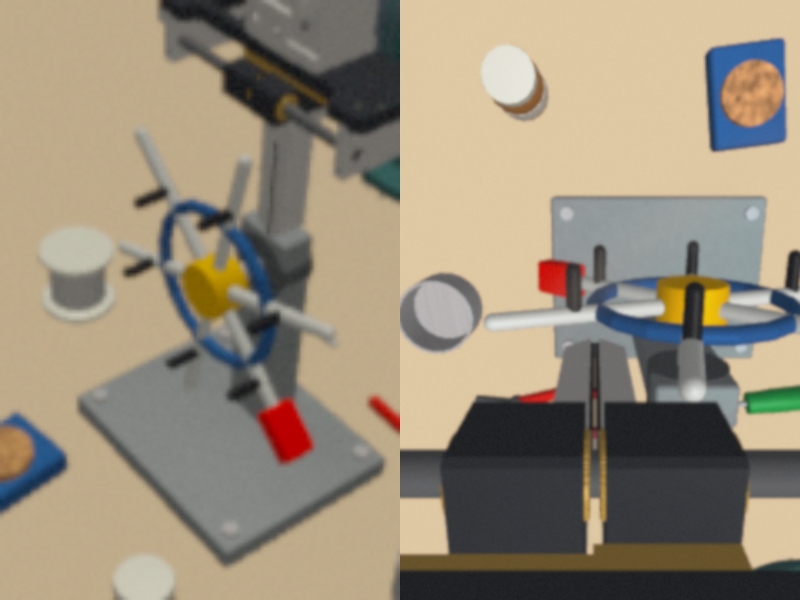

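The scene view shows the fingers behind the wheel, near the post. The wrist view shows the base edges parallel to the gripper and the near-top spoke end at crop (692,390). I'll check the alignment numerically.

```bash
cat >> h.py <<'E'
W=robot.camera_params("wrist")
def projw(X,o):
    Rt=R.from_euler("xyz",o["ee_rot"]);T=W["tool_from_camera"]
    p=Rt.inv().apply(np.atleast_2d(X)-o["tool_pos"]); c=(p-T[:3,3])@T[:3,:3]
    q=c@W["camera_matrix"].T; return q[:,:2]/q[:,2:]
E
python3 - <<'E'
from h import *
o=robot.get_obs(); D=np.pi/3
u=np.array([(555,198),(765,197),(692,388),(490,323)]); u=np.c_[190+(u[:,0]-400)*.665,u[:,1]*2/3]
def M(v): return S(v,np.array([(.08,.1,.02),(.08,-.1,.02),sp(v[3]-2*D,.125),sp(v[3]-D,.125)]))
v0=np.array([.4792,.0746,-.2322,2.3053])
print((projw(M(v0),o)-u).round(1))
s=least_squares(lambda v:(projw(M(v),o)-u).ravel(),v0);print(s.x,np.rad2deg(s.x[2:]),s.fun.round(1))
for v in(v0,s.x):print(R.from_euler("z",-v[2]).apply(o["tool_pos"]-[v[0],v[1],0]))
E
```

```text
[[-1.7  0.8]
 [ 2.7  1.1]
 [ 0.   4.3]
 [-1.6  0.9]]
[ 0.48104403  0.07326396 -0.2226157   2.3113225 ] [-12.75494031 132.42902453] [-1.6 -0.1  3.  -1.1  0.1  1.1 -0.9 -0.5]
[0.02091227 0.06080852 0.28236715]
[0.01940061 0.06150124 0.28236715]
```

Call:
servo_tool(
  plan=[
    [0,0.08,0.07,0,0,0,0],
    [0,0.15,0.07,0,0,0,0],
    [0,0.23,0.07,0,0,0,0],
    [0,0.3,0.07,0,0,0,0],
    [0,0.38,0.07,0,0,0,0],
    [0,0.45,0.07,0,0,0,0],
    [0,0.53,0.07,0,0,0,0],
    [0,0.6,0.07,0,0,0,0],
    [0,0.68,0.07,0,0,0,0],
    [0,0.75,0.07,0,0,0,0],
    [0,0.83,0.07,0,0,0,0],
    [0,0.9,0.07,0,0,0,0],
  ],
)

```text
time: 4.63
tool_pos: [0.4914, 0.0422, 0.2721]
ee_rot: [3.141, 0.001, -0.232]
wrist_force: [0.4, 2.3, 0.5]
width: 0.0005
finger_force: 0.8
```

Call:
servo_tool(
  plan=[
    [0,0.07,0,0,0,0,0],
    [0,0.14,0,0,0,0,0],
    [0,0.21,0,0,0,0,0],
    [0,0.28,0,0,0,0,0],
    [0,0.28,0,0,0,0,0],
  ],
)

```text
time: 5.05
tool_pos: [0.4851, 0.014, 0.2727]
ee_rot: [3.14, -0.0, -0.234]
wrist_force: [-0.3, -0.2, 0.0]
width: 0.0004
finger_force: 0.0
```

Run:
```python
from h import *
a=robot.snapshot("scene")[:,:,::-1]; print(robot.get_obs()["tool_pos"],robot.get_obs()["wrist_force"])
cv2.imwrite("pics/e1.png",cv2.resize(a[110:290,250:410],(711,600-0)[:2]))
```

```text
[0.48519983 0.01445296 0.27262465] [ 0.45925918  0.85717544 -0.27682647]
```

View pics/e1.png

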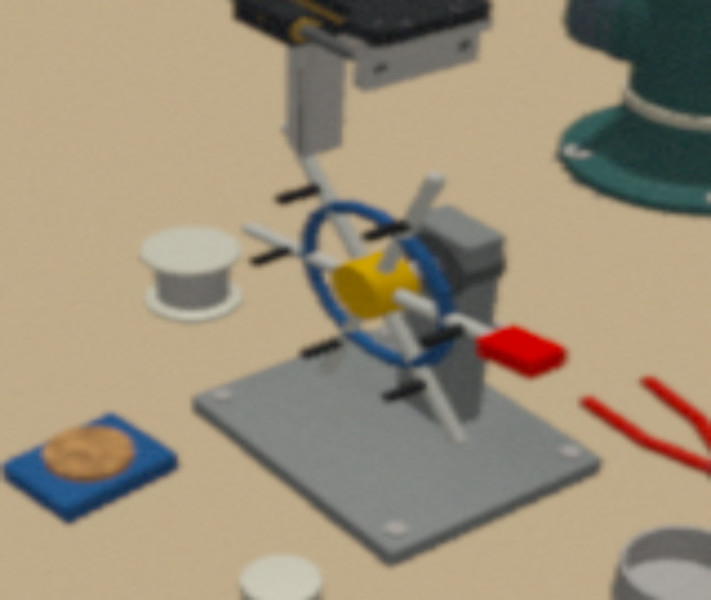

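Push 1 worked: the clip is now roughly horizontal on the +y side at about (522,350) in the crop, and the base is unmoved. Next I lift over and engage the next spoke.

Call:
servo_tool(
  plan=[
    [0,-0.08,0,0,0,0,0],
    [0,-0.08,-0.35,0,0,0,0],
    [0,-0.08,-0.7,0,0,0,0],
    [0,-0.4,-0.7,0,0,0,0],
    [0,-0.8,-0.7,0,0,0,0],
    [0,-1,-0.7,0,0,0,0],
    [0,-1,-0.7,0,0,0,0],
  ],
)

```text
time: 5.68
tool_pos: [0.5088, 0.1168, 0.3419]
ee_rot: [-3.141, 0.001, -0.227]
wrist_force: [-0.4, -0.9, -0.7]
width: -0.0
finger_force: 0.0
```

Call:
servo_tool(
  plan=[
    [0,-0.37,0,0,0,0,0],
    [0,-0.37,0,0,0,0,0],
    [0,-0.37,0.35,0,0,0,0],
    [0,-0.37,0.7,0,0,0,0],
    [0,-0.37,0.7,0,0,0,0],
  ],
)

```text
time: 6.1
tool_pos: [0.5118, 0.1478, 0.2616]
ee_rot: [3.133, 0.019, -0.232]
wrist_force: [-1.4, 0.3, -2.2]
width: 0.0006
finger_force: 0.0
```

Call:
servo_tool(
  plan=[
    [0,0.08,0,0,0,0,0],
    [0,0.15,0,0,0,0,0],
    [0,0.23,0,0,0,0,0],
    [0,0.3,0,0,0,0,0],
    [0,0.38,0,0,0,0,0],
    [0,0.45,0,0,0,0,0],
    [0,0.53,0,0,0,0,0],
    [0,0.6,0,0,0,0,0],
    [0,0.68,0,0,0,0,0],
    [0,0.75,0,0,0,0,0],
    [0,0.83,0,0,0,0,0],
    [0,0.9,0,0,0,0,0],
  ],
)

```text
time: 7.1
tool_pos: [0.4957, 0.0607, 0.2718]
ee_rot: [3.141, 0.001, -0.232]
wrist_force: [1.6, 2.0, -0.3]
width: 0.0004
finger_force: 0.8
```

Call:
servo_tool(
  plan=[
    [0,0.08,0,0,0,0,0],
    [0,0.16,0,0,0,0,0],
    [0,0.24,0,0,0,0,0],
    [0,0.32,0,0,0,0,0],
    [0,0.4,0,0,0,0,0],
    [0,0.4,0,0,0,0,0],
  ],
)

```text
time: 7.6
tool_pos: [0.4866, 0.0206, 0.2727]
ee_rot: [3.14, -0.0, -0.234]
wrist_force: [-0.5, -0.3, -0.7]
width: 0.0006
finger_force: 0.0
```

Run:
```python
from h import *
a=robot.snapshot("scene")[:,:,::-1]; print(robot.get_obs()["tool_pos"],robot.get_obs()["wrist_force"])
cv2.imwrite("pics/e2.png",cv2.resize(a[110:290,250:410],(711,600-0)[:2]))
```

```text
[0.48681491 0.02117845 0.27266595] [ 0.15649339 -0.06635713  0.10484401]
```

View pics/e2.png

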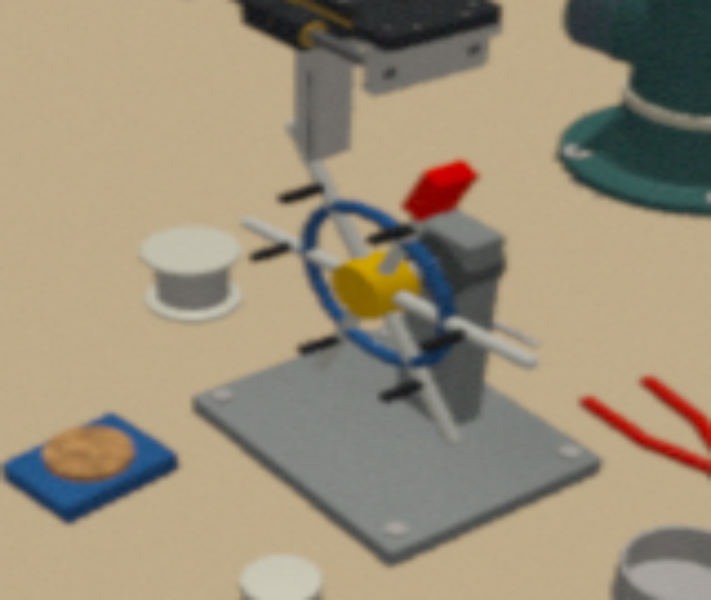

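The clip is now at about +20°, at (440,190) in the crop. I go over it, come down on its +y side and push slowly.

Call:
servo_tool(
  plan=[
    [0,-0.08,0,0,0,0,0],
    [0,-0.08,-0.4,0,0,0,0],
    [0,-0.08,-0.9,0,0,0,0],
    [0,-0.1,-0.9,0,0,0,0],
    [0,-0.5,-0.9,0,0,0,0],
    [0,-0.9,-0.9,0,0,0,0],
    [0,-1,-0.9,0,0,0,0],
    [0,-1,-0.9,0,0,0,0],
  ],
)

```text
time: 8.32
tool_pos: [0.5103, 0.1225, 0.3617]
ee_rot: [3.141, 0.001, -0.227]
wrist_force: [-0.4, 0.2, 0.1]
width: 0.0004
finger_force: 0.0
```

Call:
servo_tool(
  plan=[
    [0,-0.35,0,0,0,0,0],
    [0,-0.35,0,0,0,0,0],
    [0,-0.35,0.35,0,0,0,0],
    [0,-0.35,0.75,0,0,0,0],
    [0,-0.35,0.75,0,0,0,0],
    [0,-0.35,0.75,0,0,0,0],
  ],
)

```text
time: 8.82
tool_pos: [0.5158, 0.1524, 0.2833]
ee_rot: [3.137, 0.009, -0.233]
wrist_force: [-0.0, 0.9, 1.0]
width: 0.0005
finger_force: 0.0
```

Call:
servo_tool(
  plan=[
    [0,0.06,0,0,0,0,0],
    [0,0.12,0,0,0,0,0],
    [0,0.18,0,0,0,0,0],
    [0,0.24,0,0,0,0,0],
    [0,0.3,0,0,0,0,0],
    [0,0.35,0,0,0,0,0],
    [0,0.4,0,0,0,0,0],
    [0,0.44,0,0,0,0,0],
    [0,0.48,0,0,0,0,0],
    [0,0.5,0,0,0,0,0],
    [0,0.52,0,0,0,0,0],
    [0,0.52,0,0,0,0,0],
  ],
)

```text
time: 9.82
tool_pos: [0.5059, 0.1027, 0.2872]
ee_rot: [3.141, 0.001, -0.233]
wrist_force: [-0.5, 1.1, 0.5]
width: 0.0002
finger_force: 0.0
```

```bash
cat >> h.py <<'E'
def ang(v):
    "clip angle from red blob centroid in scene and top, model = clip box centre"
    r=[]
    for c in("scene","top"):
        a=robot.snapshot(c).astype(int); m=((a[...,0]>130)&(a[...,1]<70)&(a[...,2]<70)).astype(np.uint8)
        n,l,st,ce=cv2.connectedComponentsWithStats(m)
        guess=proj(c,S(v,np.array([sp(0,.115)])))[0]
        k=min((i for i in range(1,n) if st[i,4]>15),key=lambda i:np.hypot(*(ce[i]-guess)))
        q=(l==k)
        def cen(t):
            e=[(s,b,d) for s in(-.013,.013) for b in(-.008,.008) for d in(.095,.135)]
            X=[sp(t,d,.02+s)+b*np.array([0,np.cos(t),-np.sin(t)]) for s,b,d in e]
            h=cv2.convexHull((proj(c,S(v,np.array(X)))).astype(np.float32));mo=cv2.moments(h)
            return np.array([mo["m10"],mo["m01"]])/mo["m00"]
        ts=np.radians(np.arange(-40,60,.25)); d=[np.hypot(*(cen(t)-ce[k])) for t in ts]
        i=int(np.argmin(d)); r.append((c,round(float(np.degrees(ts[i])),2),round(d[i],2),int(st[k,4]),(cen(ts[i])-ce[k]).round(1),(cen(0)-ce[k]).round(1)))
    return r
E
python3 - <<'E'
from h import *
o=robot.get_obs(); v=np.array([.4801,.0739,-.2274,0])
print(R.from_euler("z",-v[2]).apply(o["tool_pos"]-[v[0],v[1],0]),o["wrist_force"])
for r in ang(v):print(r)
E
```

```text
[0.0186198  0.03391958 0.28721229] [-0.50382814  1.09419023  0.49703848]
('scene', 3.5, np.float64(2.32), 94, array([ 1.5, -1.8]), array([-0.6, -3.3]))
('top', -40.0, np.float64(217.82), 19, array([-217.8,   -2.8]), array([-250.5,  -13.2]))
```

Call:
servo_tool(
  plan=[
    [0,0.02,0,0,0,0,0],
    [0,0.04,0,0,0,0,0],
    [0,0.06,0,0,0,0,0],
    [0,0.08,0,0,0,0,0],
    [0,0.1,0,0,0,0,0],
    [0,0.11,0,0,0,0,0],
    [0,0.12,0,0,0,0,0],
    [0,0.12,0,0,0,0,0],
    [0,0.12,0,0,0,0,0],
  ],
)

```text
time: 10.67
tool_pos: [0.5033, 0.0912, 0.2873]
ee_rot: [3.141, 0.0, -0.233]
wrist_force: [0.2, -1.2, 0.0]
width: 0.0002
finger_force: 0.0
```

Call:
servo_tool(
  plan=[
    [0,-0.05,0,0,0,0,0],
    [0,-0.1,0,0,0,0,0],
    [0,-0.2,0,0,0,0,0],
    [0,-0.2,-0.4,0,0,0,0],
    [0,-0.2,-0.8,0,0,0,0],
    [-0.5,-0.2,-0.8,0,0,0,0],
    [-1,-0.2,-0.8,0,0,0,0],
    [-1,-0.2,-0.8,0,0,0,0],
    [-1,-0.2,-0.8,0,0,0,0],
  ],
)

```text
time: 11.42
tool_pos: [0.4084, 0.1356, 0.3696]
ee_rot: [-3.14, -0.003, -0.229]
wrist_force: [0.8, -0.0, 0.1]
width: 0.0006
finger_force: 0.0
```

Call:
servo_tool(
  plan=[
    [-1,0.3,0,0,0,0,0],
    [-1,0.3,0,0,0,0,0],
    [-1,0.3,0,0,0,0,0],
    [-1,0.3,0,0,0,0,0],
    [-1,0.3,0,0,0,0,0],
    [-1,0.3,0,0,0,0,0],
  ],
)

```text
time: 11.92
tool_pos: [0.3075, 0.128, 0.3671]
ee_rot: [3.141, -0.0, -0.232]
wrist_force: [0.3, -0.2, -0.2]
width: 0.0003
finger_force: 0.0
```

Run:
```python
from h import *
o=robot.get_obs(); v=np.array([.4801,.0739,-.2274,0])
print(R.from_euler("z",-v[2]).apply(o["tool_pos"]-[v[0],v[1],0]),o["tool_pos"])
for r in ang(v):print(r)
b=robot.snapshot("wrist")[:,:,::-1];cv2.imwrite("pics/w0.png",b);a=robot.snapshot("scene")[:,:,::-1];cv2.imwrite("pics/s5.png",a)
t=robot.snapshot("top")[:,:,::-1];cv2.imwrite("pics/t5.png",t)
x=np.zeros((600,800,3),np.uint8)
x[:300,:400]=cv2.resize(a[130:280,240:440],(400,300),interpolation=2);x[:300,400:]=cv2.resize(t[180:300,230:390],(400,300),interpolation=2);x[300:,:480]=cv2.resize(b,(480,300))
cv2.imwrite("pics/f1.png",x)
```

```text
[-0.18035337  0.01382436  0.36708922] [0.30750631 0.12802827 0.36708922]
('scene', 0.75, np.float64(0.41), 184, array([-0.3,  0.3]), array([-0.7,  0. ]))
('top', 0.5, np.float64(0.45), 76, array([-0.1,  0.4]), array([0.4, 0.6]))
```

View pics/f1.png

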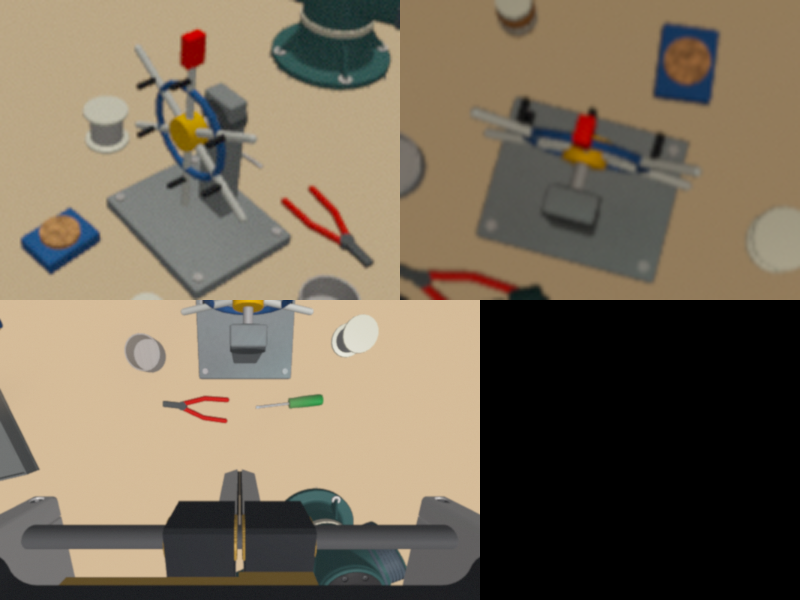

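The clip points up. The scene camera gives +0.75°, the top camera +0.5°, and the finger contact agrees at about 0.6°. The base and the other items look to be where they were, and the gripper is clear of everything.

```bash
python3 -c "
from bench import robot
print(robot.close_job())"
```

```text
the job is handed in; nothing more can be done
None
```

The job is handed in: three light spoke pushes from above brought the red clip to straight up, within about 1° by two cameras, in about 12 s of the 54 s; the stand and bystanders look unmoved, and the gripper is clear.

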